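# Comb the washed glass rods into their drying tray

## Robot

A 6-joint arm with a two-finger parallel gripper is mounted at the origin on a cart in front of the work surface, level with it; the furniture and walls round the work are solid. World frame = base frame: x ahead of the robot, y to its left, z up, the work surface at z = 0. Lengths are in mm, angles in rad, forces in N, time in s.
With the tool pointing down it reaches from about 275 to 1000 mm from the base axis. Payload 8.4 kg.
Tool frame: the origin (TCP) lies midway between the tips of the shut fingers; the grasp point (between the pads) lies 19 mm behind it; y points along the fingers, z is the direction in which the jaws open and shut, and the axes are right-handed (so a half turn about y gives the same grasp; the last joint's range is limited). The gripper opens to 85 mm and grips with 20 to 120 N. Pads are 22 mm wide; open, the fingers measure 114 mm over their backs; the gripper's body (76 mm by 85 mm) begins 54 mm behind the grasp point. The pads swing forward as they close: fully open they stand 13 mm farther back than shut.
Start: joints at [1.284, 0.353, 1.633, -0, 1.155, -0.002], TCP at [175.602, 599.827, 231.281] pointing down, gripper open.
Joint ranges: [-2.63, 2.63], [-0.92, 2.1], [0.06, 2.66], [-1.3, 4.44], [0, 2.69], [-3.02, 3.02]. Speed limits (rad/s): [2.22, 2.22, 2.79, 3.14, 3.14, 3.14].

## Interface

Orientations are given as [roll, pitch, yaw] about the fixed x, y, z axes, in that order (R = Rz(yaw) Ry(pitch) Rx(roll)).
In Python, from rig import r gives the robot as it stands. The module is installed in compiled form; this text tells all that it offers.
- The arm moves only by the tool apply_moves, never from a script. Its argument "plan" is text: rows parted by semicolons, each of 7 numbers parted by spaces: the shift along the tool's x, y, z in cm, then the turn, a rotation vector about the tool's x, y, z in degrees, then the closure, from 0 (fully open) to 1 (shut). A call has 1 to 20 rows; each row shifts and turns the pose as measured when the row begins, along the tool's axes as they then stand; what a row does not reach is not made up. A row lasts 1/10 s, in which the tool goes at most 50 mm and 8.59 degrees, less where a joint would pass 70% of its speed; a pose out of reach is approached as far as the arm can. A call is refused whole if a number of a shift passes 5 or a number of a turn 8.59, either way. A call with a gripper value outside its range is refused whole. The fingers move at their own pace and stop on an object; "squeeze" is the grip in N (left out, the last holds). Time passes only in rows, so rows that do not move let the fingers close. It gives the time, the measured TCP pose, the force and the opening at its end, in the units of the state.
- r.sense(): the state, without advancing time (a new reading comes with each control period).
- r.grab_frame(name): name is "side" or "top"; returns the picture (384x512x3 uint8, blue, green, red); there is no depth.
- r.get_calibration(name): a dict with "vertical_fov" (degrees; the focal length in pixels is half the picture's height over the tangent of half this angle, whatever the lens; pixels are square), "cx", "cy" (the principal point, pixels), "R" (3x3) and "t" (3): a world point X has camera coordinates R X + t. Camera axes: x right, y down, z forward; pixel columns grow to the right and rows downward; lengths in mm; the calibration is good to about 2 mm. A picture is of the moment at which its call begins. get_calibration takes no time and is no camera call.
- r.sign_off(): hands the job in, once; it reports no verdict.
The state is a dict: "clock": time; "qpos": joint angles; "qvel": joint speeds; "joint_efforts": joint torques, N m; "eef_pos": TCP position; "tcp_rot": TCP orientation; "contact_force": force on the tool from outside, world axes, zero at the start; "wrist_torque": the same for the moment, N m; "opening": opening from 0.0 (shut) to 1.0 (fully open).
Only numpy, scipy, OpenCV 4.12 (cv2) and the standard library are available. Lean on these libraries where they do the work, as an engineer would, in place of code of your own. Each camera call takes 0.05 s, during which the arm holds its last target. There are 200 camera calls.

## Task

The washed glass rods lie askew across the drying tray. Take the rake by its handle, set it down straddling the tray on the smooth apron end with both shoes on the side rims, and draw it across to the far end wall, keeping it resting lightly on the rims, until each of the four rods lies down in a groove of its own. Then stand the rake upright on the bench clear of the tray. Glass chips easily: touch the rods with nothing but the rake, never force the rake against tray or rods, and leave the other things alone.

Things in the scene. Friction and masses are not known exactly. Their poses are not given: they have to be found in the camera images.
- drying_tray: White plastic tray, fixed, level, 138 (x) x 211 (y: -103 to +108) x 28 mm high. Origin under its feet (2 mm over the bench). Grooves run along its x. Two side rims along y: tops at z=28, x=+-63 to +-69. 11 round-topped ridges 5 mm wide, 15 mm apart, y=+65.5 to -84.5: crests at z=17.5; groove floors at z=9, 10 mm wide. End wall inner face y=-97, top z=25; low lip at +y end.
- apron (a point): Middle of the flat apron at the tray's +y end (tray y=+88 mm) at rim height, where the rake is set down. Apron: 24 mm wide, level with the ridge crests, no grooves. Axes as the tray's; combing goes from here (robot's left) towards the tray's -y. On the way a half-dropped rod can wedge under a tine: easing the rake back some 12 mm frees it.
- rake: Blue rake, 0.16 kg, standing upright. Origin midway between the skirt undersides; x along the 156 mm head, z up to the handle. Two shoes with soft soles (underside z=14 mm) ride on the tray rims, so origin is at tray z=14 when riding. Skirts (42 mm along y) hang outside the rims, 2.5 mm play each side, lower edges flared. 9 steel tines 5 mm thick, tips at z=5, x=-56 to 56.
- rake_handle (a point): Grip point of the rake, 76 mm above its origin: upright grey block 34 mm (rake x) by 18 mm (rake y), from 49 to 104 mm above the rake's origin. Grip across its y. Axes as the rake's.
- rod_1: Blue-green glass stirring rod, 8 mm thick, 110 mm long with round ends, 14 g. Origin at its centre, x along it. Slick. At first it lies on the ridge crests (centre at tray z=21.5 mm), 20 to 31 degrees askew; in a groove its centre is at tray z=13 mm.
- rod_2: Blue-green glass stirring rod, 8 mm thick, 110 mm long with round ends, 14 g. Origin at its centre, x along it. Slick. At first it lies on the ridge crests (centre at tray z=21.5 mm), 20 to 31 degrees askew; in a groove its centre is at tray z=13 mm.
- rod_3: Blue-green glass stirring rod, 8 mm thick, 110 mm long with round ends, 14 g. Origin at its centre, x along it. Slick. At first it lies on the ridge crests (centre at tray z=21.5 mm), 20 to 31 degrees askew; in a groove its centre is at tray z=13 mm.
- rod_4: Blue-green glass stirring rod, 8 mm thick, 110 mm long with round ends, 14 g. Origin at its centre, x along it. Slick. At first it lies on the ridge crests (centre at tray z=21.5 mm), 20 to 31 degrees askew; in a groove its centre is at tray z=13 mm.
- empty_beaker: Clear plastic beaker, 57 mm wide, 58 mm high, behind the tray; bystander. Origin under its centre.
- dish: Clear round dish, 87 mm wide, 13 mm high, right of and behind the tray; bystander. Origin under its centre.
- counter: White hand tally counter, 61x50x38 mm, behind the microscope; bystander. Origin under its centre.

How it is judged (in metres and radians):
On the way, in this order (a step that is already met when the one before it is completed fails the run):
1. the rake straddles the tray at its apron end, both shoes resting on the rims (z of rake in the frame of drying_tray between 0.0115 and 0.0158 m and angle between the x axis of rake and the x axis of drying_tray, either way round below 0.06 rad and angle between rake's own z axis and vertical below 0.06 rad and contact force between rake and drying_tray above 0.7 N and y of rake in the frame of drying_tray above 0.072 m), for 0.1 s.
2. still resting on the rims, the rake passes the middle of the tray (z of rake in the frame of drying_tray between 0.0115 and 0.0158 m and angle between the x axis of rake and the x axis of drying_tray, either way round below 0.06 rad and angle between rake's own z axis and vertical below 0.06 rad and contact force between rake and drying_tray above 0.7 N and y of rake in the frame of drying_tray between -0.03 and 0.005 m), for 0.1 s.
3. still resting on the rims, the rake reaches the far end of the tray (z of rake in the frame of drying_tray between 0.0115 and 0.0158 m and angle between the x axis of rake and the x axis of drying_tray, either way round below 0.06 rad and angle between rake's own z axis and vertical below 0.06 rad and contact force between rake and drying_tray above 0.7 N and y of rake in the frame of drying_tray below -0.06 m), for 0.1 s.
At the end, for the whole second after the job is handed in: each rod lies at rest down in a groove (centre 11 to 15 mm above the tray's underside, within 0.06 rad of the grooves) and the rake stands upright and still on the bench, not touching the tray (z of rod_1 in the frame of drying_tray between 0.011 and 0.015 m and angle between the x axis of each of rod_1, rod_2, rod_3, rod_4 and the x axis of drying_tray, either way round below 0.06 rad and linear speed of each of rod_1, rod_2, rod_3, rod_4, rake below 0.01 m/s and z of rod_2 in the frame of drying_tray between 0.011 and 0.015 m and z of rod_3 in the frame of drying_tray between 0.011 and 0.015 m and z of rod_4 in the frame of drying_tray between 0.011 and 0.015 m and height (world z) of rake between -0.004 and 0.005 m and angle between rake's own z axis and vertical below 0.08 rad and contact force between rake and drying_tray below 0.1 N).
It fails at once if the rake is forced against the tray (over 25 N) (contact force between rake and drying_tray above 25 N).
It fails at once if the rake presses a rod with over 20 N (contact force between rake and rod_1 above 20 N or contact force between rake and rod_2 above 20 N or contact force between rake and rod_3 above 20 N or contact force between rake and rod_4 above 20 N).
It fails at once if the fingers or the arm touch a rod (contact force between any of the fingers, the arm and rod_1 above 0.3 N or contact force between any of the fingers, the arm and rod_2 above 0.3 N or contact force between any of the fingers, the arm and rod_3 above 0.3 N or contact force between any of the fingers, the arm and rod_4 above 0.3 N).
It fails at once if a bystander is pushed away more than 15 mm (distance of any of empty_beaker, dish, counter from where it was at the start of the episode above 0.015 m).
It also fails if it takes over 64 s, if anything falls off the work surface, if the arm or the gripper's body presses on something with over 40 N, if the wrist force passes 120 N, or if a joint passes its speed limit or range.

## Working session

There is one attempt and no reset: what is moved stays moved. The work goes in short steps, Python scripts to look and compute and a tool call to move; the robot and the scene stay as the last step left them, time stands still between calls to the robot, and variables do not carry over. Pictures are saved under pics/ and viewed, about 8 in all and at most 12, crops included, and the job is handed in when it is done.

Besides the shell and the picture viewer there is one more tool, called after "Call:" as name(argument=value, ...) on one line, values as JSON. apply_moves: Moves the arm, as the interface text tells. Its arguments: {"type":"object","properties":{"plan":{"type":"string"},"squeeze":{"type":"number"}},"required":["plan"]}

```bash
mkdir -p pics; python3 - <<'E'
from rig import r
import cv2
s=r.sense()
for k in s: print(k,s[k])
for n in("side","top"):
    im=r.grab_frame(n); cv2.imwrite(f"pics/{n}0.png",im)
    print(n,r.get_calibration(n))
E
```

```text
clock 0.0
qpos [ 1.28362358e+00  3.53662553e-01  1.63416821e+00 -3.87106351e-06
  1.15522571e+00 -2.40254595e-03]
qvel [-0.0001774   0.00048526  0.00170616 -0.00023825 -0.00171105  0.00196397]
joint_efforts [ 1.23670168e-03 -6.05251694e+01 -3.42090297e+01  1.96454716e-04
  9.06103291e-03  1.59944352e-05]
eef_pos [175.44487034 599.34259886 230.53812062]
tcp_rot [-1.57226016e+00 -2.23749541e-08 -2.84768632e-01]
contact_force [-0.19662779  0.09074301 -0.42298965]
wrist_torque [-0.0141964  -0.01159734 -0.0235602 ]
opening 0.9988576950847453
side {'vertical_fov': 52.96937632163101, 'cx': 254.3599663843506, 'cy': 186.98153956912017, 'R': array([[-0.99983495, -0.0134239 ,  0.01224235],
       [-0.01759599,  0.54774082, -0.83646301],
       [ 0.00452296, -0.83654037, -0.54788662]]), 't': array([ 551.9178872 ,  -22.58440114, 1053.00893743])}
top {'vertical_fov': 48.917994485957934, 'cx': 250.34499638964397, 'cy': 194.76961346201253, 'R': array([[-0.00822237, -0.99980108,  0.01817134],
       [-0.98064788,  0.00450751, -0.19572793],
       [ 0.19560709, -0.01942903, -0.98048987]]), 't': array([175.35862547, 558.3268355 , 892.21274342])}
```

View pics/top0.png

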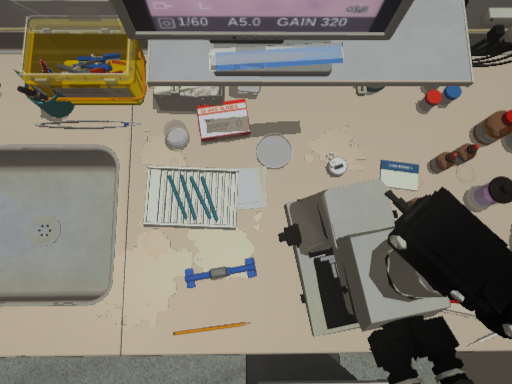

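View pics/side0.png

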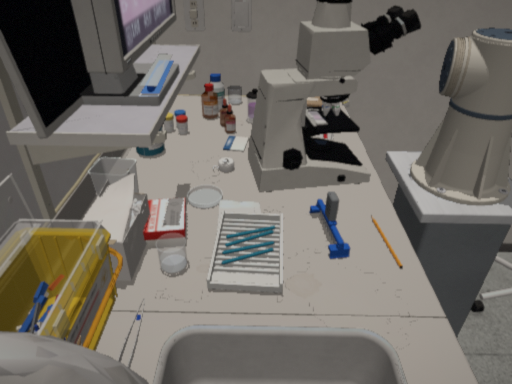

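The top view shows the tray at cols 145-239, rows 167-228, with its grooves along the image's vertical and 4 askew rods. The rake is at about (221,272), its head nearly along world y. The side view shows the same layout, with the rake's handle at (332,207). I'll enlarge both views next to measure.

```bash
python3 - <<'E'
import cv2,numpy as np
a=cv2.imread("pics/top0.png")[150:300,130:275]; b=cv2.imread("pics/side0.png")[185:305,200:360]
a=cv2.resize(a,None,fx=4,fy=4,interpolation=cv2.INTER_CUBIC)[:600]
cv2.imwrite("pics/topz.png",a)
cv2.imwrite("pics/sidez.png",cv2.resize(b,None,fx=5,fy=5,interpolation=cv2.INTER_CUBIC))
E
```

```text
(no output)
```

View pics/topz.png

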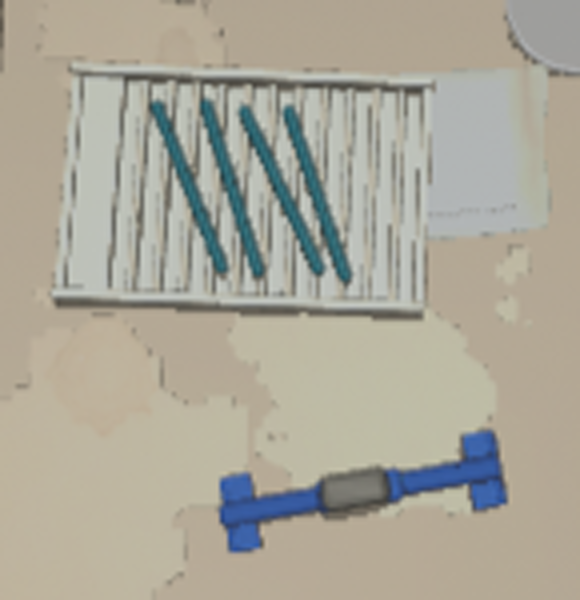

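View pics/sidez.png

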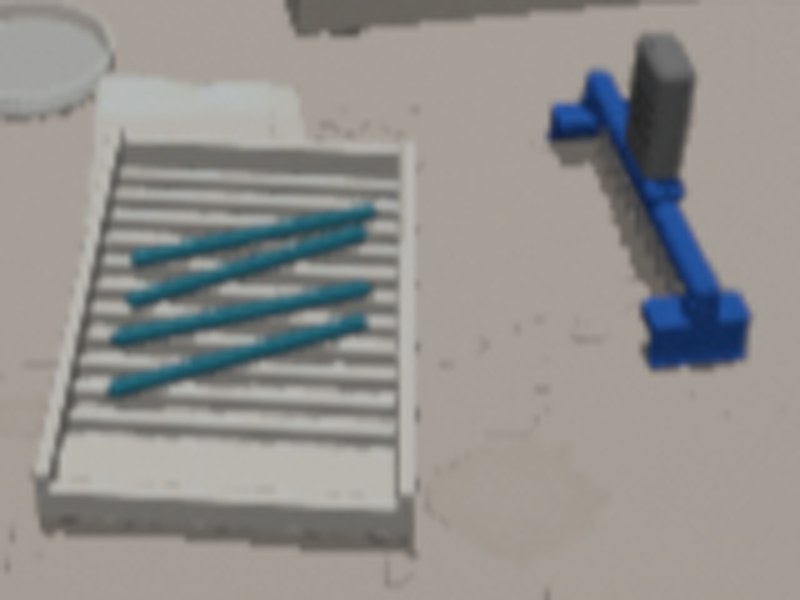

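```bash
cat > h.py <<'E'
import cv2,numpy as np
from rig import r
CAL={n:r.get_calibration(n) for n in("side","top")}
def f(n): return 192/np.tan(np.radians(CAL[n]["vertical_fov"]/2))
def ray(n,uv):
    c=CAL[n]; uv=np.atleast_2d(uv).astype(float)
    d=np.c_[(uv[:,0]-c["cx"])/f(n),(uv[:,1]-c["cy"])/f(n),np.ones(len(uv))]@c["R"]
    return -c["R"].T@c["t"],d
def plane(n,uv,z):
    C,d=ray(n,uv); return C+d*((z-C[2])/d[:,2])[:,None]
def proj(n,X):
    c=CAL[n]; p=np.atleast_2d(X)@c["R"].T+c["t"]; return p[:,:2]/p[:,2:]*f(n)+[c["cx"],c["cy"]]
def tri(uva,uvb):
    (A,a),(B,b)=ray("top",uva),ray("side",uvb); a,b=a[0],b[0]
    s=np.linalg.lstsq(np.c_[a,-b],B-A,rcond=None)[0]
    P,Q=A+s[0]*a,B+s[1]*b; return (P+Q)/2,np.linalg.norm(P-Q)
def blue(im):
    h=cv2.cvtColor(im,cv2.COLOR_BGR2HSV); return cv2.inRange(h,(106,130,60),(122,255,255))
def edge(g,p,q,n=40,w=3,sign=0):
    """subpixel points of strongest gradient across the line p-q (normal = right-hand of p->q)"""
    p,q=np.array(p,float),np.array(q,float); t=(q-p)/np.linalg.norm(q-p); m=np.array([-t[1],t[0]])
    o=np.arange(-w,w+.01,.1); s=np.linspace(0,1,n)[:,None]
    P=(p+(q-p)*s)[:,None]+o[None,:,None]*m
    v=cv2.remap(g,P[...,0].astype(np.float32),P[...,1].astype(np.float32),cv2.INTER_CUBIC).astype(float)
    v=cv2.GaussianBlur(v,(0,0),sigmaX=4,sigmaY=.01); d=np.gradient(v,axis=1)
    d=d*sign if sign else abs(d)
    k=d.argmax(1); return P[np.arange(n),k]
def fit(pts):
    vx,vy,x,y=cv2.fitLine(pts.astype(np.float32),cv2.DIST_HUBER,0,.01,.01).ravel(); return np.array([x,y]),np.array([vx,vy])
E
python3 - <<'E'
from h import *
T=cv2.imread("pics/top0.png");S=cv2.imread("pics/side0.png")
gt=cv2.cvtColor(T,6);gs=cv2.cvtColor(S,6)
z=lambda x,y:(x/4+130-.375,y/4+150-.375); s=lambda x,y:(x/5+200-.4,y/5+185-.4)
def rep(name,n,pts,zz):
    X=plane(n,pts,zz)[:,:2]; c,d=fit(X); res=(X-c)@[-d[1],d[0]]; 
    print(name,"c",c.round(1),"dir deg",np.degrees(np.arctan2(d[1],d[0])).round(2),"rms",np.median(abs(res)).round(2)); return c,d
# normals: p->q rightwards => normal downwards in image
rep("far rim outer top","top",edge(gt,z(90,66),z(420,79),sign=1),30)
rep("near rim outer top","top",edge(gt,z(70,303),z(410,310),w=2,sign=-1),30)
rep("near rim inner top","top",edge(gt,z(70,292),z(410,300),w=2,sign=1),30)
rep("wall right outer","top",edge(gt,z(431,100),z(424,290),sign=-1),27)
rep("apron edge/first ridge?","top",edge(gt,z(125,90),z(112,285)),19)
rep("side: near(robot) rim outer","side",edge(gs,s(414,150),s(411,480)),30)
rep("side: far rim outer","side",edge(gs,s(119,150),s(42,470)),30)
rep("side: near rim inner","side",edge(gs,s(401,150),s(400,480)),30)
rep("side: far wall inner top","side",edge(gs,s(125,146),s(398,155)),27)
rep("side: lip top front","side",edge(gs,s(60,490),s(390,510)),20)
for n,im in(("top",T),("side",S)):
    m=blue(im); x0=(170,250,270,300) if n=="top" else (305,190,355,240)
    k=np.zeros_like(m);k[x0[1]:x0[3],x0[0]:x0[2]]=m[x0[1]:x0[3],x0[0]:x0[2]]
    p=np.argwhere(k)[:,::-1]; R=cv2.minAreaRect(p.astype(np.float32)); print(n,len(p),R)
    c,l=fit(p);
    if n=="top":
        u=(p-c)@l; 
        a=p[u<np.percentile(u,0)+9].mean(0);b=p[u>u.max()-9].mean(0)
        A,B=plane(n,[a,b],22)[:,:2]; print("ends",A,B,"mid",(A+B)/2,"deg",np.degrees(np.arctan2(*(B-A)[::-1])),np.linalg.norm(A-B))
        print("rect mid",plane(n,R[0],22),plane(n,R[0],14))
hs=cv2.cvtColor(T[265:280,205:235],40);print(T[265:278,208:232].max(2))
E
```

```text
far rim outer top c [630.1 300.1] dir deg 87.38 rms 0.5
near rim outer top c [493.7 304.1] dir deg 87.57 rms 0.23
near rim inner top c [498.1 306.2] dir deg 87.39 rms 0.36
wall right outer c [554.3 207.3] dir deg -3.15 rms 0.65
apron edge/first ridge? c [562.8 381.6] dir deg -2.64 rms 0.59
side: near(robot) rim outer c [497.6 329.2] dir deg 87.27 rms 0.16
side: far rim outer c [623.9 315.8] dir deg 87.37 rms 0.19
side: near rim inner c [498.3 335.3] dir deg 87.5 rms 0.23
side: far wall inner top c [555.1 211.6] dir deg -2.69 rms 0.49
side: lip top front c [554.1 414.5] dir deg -2.57 rms 0.27
top 443 ((219.5, 272.5), (18.069217681884766, 70.21182250976562), 79.77783203125)
ends [377.83148111 308.11446653] [400.56011161 172.81133861] mid [389.19579636 240.46290257] deg -80.46430941175679 137.19885958317508
rect mid [[389.15832671 241.44774646  22.        ]] [[389.28111397 241.8757859   14.        ]]
side 270 ((326.38458251953125, 221.57693481445312), (45.20806884765625, 14.976905822753906), 56.30992889404297)
[[190 190 190 190 190 190 190 190 190 190 189 190 190 190 190 190 190 190
  1
[... 536 characters left out ...]
26  82 107 122 123 125 125 125 126 124 124 124 124 123 123 120  99
   79 103 166 154 129 145]
 [133 125  80 105 122 123 124 124 124 125 125 126 126 126 127 127 125 106
   84  88 167 160 130 115]
 [149  98  77 104 117 121 121 122 122 123 124 125 126 125 124 121 119 105
   83  93 162 154 125  87]
 [154 110  83 102 112 117 120 120 119 116 113 112 111 109 106 104 102  89
   67  97 138 130 129 168]
 [157 124  92  95 106 110 109 107 106 103 102  98  93  87  79  71  69  72
   74  89 103 118 175 190]
 [141 110  92  80  97 101  96  91  84  75  70  78  84  81  93 105 104 107
  121 168 171 176 189 189]
 [104  90  90  83  68  68  74  80  76  89 105 108 111 111 114 116 126 175
  176 190 190 186 167 184]]
```

The tray origin comes out at about (562,309), yaw -2.55°, and the rake at about (389,241), yaw -80.3°. I'll turn first, then translate.

```bash
cat > d.py <<'E'
import sys,numpy as np
from scipy.spatial.transform import Rotation as Ro
from rig import r
def delta(x,y,z,yaw,yaw0=None):
    s=r.sense(); R=Ro.from_euler("xyz",s["tcp_rot"]); G=Ro.from_euler("xyz",[-90,0,yaw],degrees=True)
    print("clk %.2f"%s["clock"],"pos",s["eef_pos"].round(2) if hasattr(s["eef_pos"],"round") else s["eef_pos"],"rpy",np.degrees(s["tcp_rot"]).round(2),"F",np.round(s["contact_force"],2),"T",np.round(s["wrist_torque"],2),"open",round(s["opening"],3))
    D=np.array([x,y,z])-s["eef_pos"]
    print("shift cm now-axes",(R.inv().apply(D)/10).round(2),"goal-axes",(G.inv().apply(D)/10).round(2),"rotvec deg",(R.inv()*G).as_rotvec(degrees=True).round(2))
if __name__=="__main__": delta(*map(float,sys.argv[1:5]))
E
python3 d.py 389.2 241.3 200 -80.3
```

```text
clk 0.10 pos [175.48 599.39 230.6 ] rpy [-90.08  -0.   -16.32] F [-0.63  0.   -0.7 ] T [-0.01 -0.02  0.02] open 0.999
shift cm now-axes [ 30.57   3.1  -28.36] goal-axes [38.9   3.06 15.03] rotvec deg [7.000e-02 6.398e+01 4.000e-02]
```

Call:
apply_moves(plan="0 0 0 0 8 0 0; 0 0 0 0 8 0 0; 0 0 0 0 8 0 0; 0 0 0 0 8 0 0; 0 0 0 0 8 0 0; 0 0 0 0 8 0 0; 0 0 0 0 8 0 0; 0 0 0 0 8 0 0")

```text
clock: 0.9
eef_pos: [174.8, 597.1, 227.0]
tcp_rot: [-1.574, -0.008, -1.444]
contact_force: [0.7, -0.1, 0.4]
opening: 1.0
```

```bash
python3 d.py 389.2 241.3 200 -80.3
```

```text
clk 0.90 pos [174.79 597.09 226.97] rpy [-90.19  -0.43 -82.73] F [ 0.73 -0.09  0.35] T [ 0.06 -0.02 -0.  ] open 1.0
shift cm now-axes [37.99  2.93 16.77] goal-axes [38.68  2.7  15.14] rotvec deg [ 0.2  -2.43  0.43]
```

Call:
apply_moves(plan="3.8 0.2 1.6 0 -0.4 0 0; 3.8 0.2 1.6 0 -0.4 0 0; 3.8 0.2 1.6 0 -0.4 0 0; 3.8 0.2 1.6 0 -0.4 0 0; 3.8 0.2 1.6 0 -0.4 0 0; 3.8 0.2 1.6 0 -0.4 0 0; 3.8 0.2 1.6 0 0 0 0; 3.8 0.2 1.6 0 0 0 0; 3.8 0.2 1.6 0 0 0 0; 3 0.2 1 0 0 0 0; 0 0 0 0 0 0 0")

```text
clock: 2.0
eef_pos: [386.8, 238.7, 205.3]
tcp_rot: [-1.577, -0.01, -1.403]
contact_force: [0.3, 1.1, 0.5]
opening: 1.002
```

```bash
python3 d.py 389.2 241.3 130 -80.3
```

```text
clk 2.00 pos [386.83 238.71 205.3 ] rpy [-90.34  -0.55 -80.39] F [0.34 1.06 0.46] T [-0.03  0.03 -0.04] open 1.002
shift cm now-axes [-0.29  7.53  0.32] goal-axes [-0.21  7.53  0.28] rotvec deg [ 0.34 -0.09  0.55]
```

Call:
apply_moves(plan="-0.2 3.5 0.3 0.34 -0.1 0.5 0; 0 3.5 0 0 0 0 0; 0 3.5 0 0 0 0 0; 0 2.5 0 0 0 0 0; 0 1 0 0 0 0 0;0 0 0 0 0 0 0")

```text
clock: 2.6
eef_pos: [390.6, 242.9, 62.1]
tcp_rot: [-1.567, 0.002, -1.405]
contact_force: [0.2, -0.1, 0.5]
opening: 0.999
```

```bash
python3 d.py 389.2 241.3 59 -80.3
```

```text
clk 2.60 pos [390.62 242.89  62.07] rpy [-89.79   0.12 -80.5 ] F [ 0.23 -0.07  0.53] T [-0.01  0.    0.03] open 0.999
shift cm now-axes [ 0.13  0.31 -0.17] goal-axes [ 0.13  0.31 -0.17] rotvec deg [-0.21 -0.2  -0.12]
```

Call:
apply_moves(plan="0.1 0.25 -0.2 -0.2 -0.2 -0.1 0; 0 -0.04 0 0 0 0 0.5; 0 -0.04 0 0 0 0 1; 0 -0.04 0 0 0 0 1; 0 -0.04 0 0 0 0 1; 0 -0.04 0 0 0 0 1; 0 -0.04 0 0 0 0 1; 0 -0.04 0 0 0 0 1", squeeze=50)

```text
clock: 3.4
eef_pos: [391.0, 243.6, 66.8]
tcp_rot: [-1.564, 0.003, -1.401]
contact_force: [0.1, -0.0, -1.0]
opening: 0.202
```

```bash
python3 d.py 389.2 241.3 59 -80.3; python3 - <<'E'
from h import *
a=r.grab_frame("top");b=r.grab_frame("side")
cv2.imwrite("pics/top1.png",a);cv2.imwrite("pics/side1.png",b)
cv2.imwrite("pics/c1.png",np.hstack([cv2.resize(a[180:330,150:300],None,fx=2.6,fy=2.6),cv2.resize(b[140:290,230:380],None,fx=2.6,fy=2.6)]))
E
```

```text
clk 3.40 pos [391.02 243.62  66.83] rpy [-89.63   0.17 -80.26] F [ 0.08 -0.04 -1.  ] T [ 0.04 -0.01  0.02] open 0.202
shift cm now-axes [ 0.2   0.78 -0.22] goal-axes [ 0.2   0.78 -0.22] rotvec deg [-0.37  0.04 -0.17]
```

View pics/c1.png

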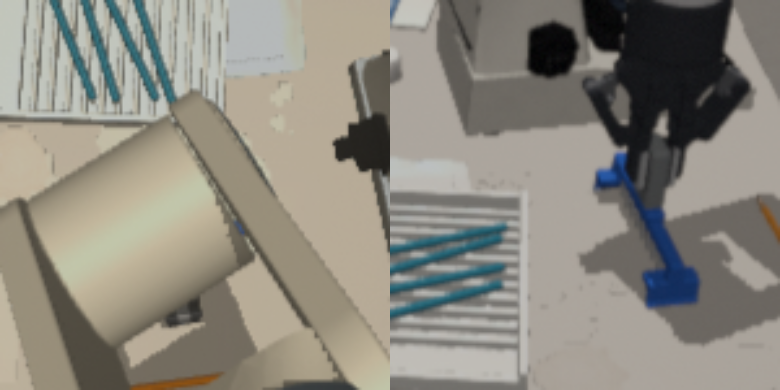

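The side view at about (328,203) shows the fingers gripping the handle. The top view is blocked by the arm. I'll lift, turn to the tray's yaw and carry.

Call:
apply_moves(plan="0 -2 0 0 0 0 1; 0 -3 0 0 0 0 1; 0 -3 0 0 0 0 1; 0 -3 0 0 0 0 1; 0 -1.5 0 0 0 0 1; 0 0 0 0 -7.8 0 1; 0 0 0 0 -7.8 0 1; 0 0 0 0 -7.8 0 1; 0 0 0 0 -7.8 0 1; 0 0 0 0 -7.8 0 1; 0 0 0 0 -7.8 0 1; 0 0 0 0 -7.8 0 1; 0 0 0 0 -7.8 0 1; 0 0 0 0 -7.8 0 1; 0 0 0 0 -6 0 1; 0 0 0 0 0 0 1")

```text
clock: 5.1
eef_pos: [387.4, 241.1, 194.6]
tcp_rot: [-1.57, -0.0, -0.017]
contact_force: [0.1, 0.4, -1.0]
opening: 0.202
```

```bash
python3 d.py 564 397 160 -2.55
```

```text
clk 5.10 pos [387.37 241.13 194.58] rpy [-89.98  -0.    -0.97] F [ 0.14  0.41 -0.98] T [0.03 0.   0.01] open 0.202
shift cm now-axes [17.4   3.46 15.88] goal-axes [16.95  3.46 16.36] rotvec deg [-0.02  1.58  0.  ]
```

Call:
apply_moves(plan="2.1 0.3 2.1 0 1.6 0 1; 2.1 0.3 2.1 0 0 0 1; 2.1 0.3 2.1 0 0 0 1; 2.1 0.3 2.1 0 0 0 1; 2.1 0.3 2.1 0 0 0 1; 2.1 0.3 2.1 0 0 0 1; 2.1 0.3 2.1 0 0 0 1; 1.5 0.3 1.5 0 0 0 1; 0 0 0 0 0 0 1; 0 0 0 0 0 0 1")

```text
clock: 6.1
eef_pos: [561.6, 398.1, 165.0]
tcp_rot: [-1.575, 0.005, -0.081]
contact_force: [-0.4, -0.2, -0.6]
opening: 0.206
```

```bash
python3 d.py 564 397 160 -2.55; python3 - <<'E'
from h import *
a=r.grab_frame("top");b=r.grab_frame("side")
cv2.imwrite("pics/top2.png",a);cv2.imwrite("pics/side2.png",b)
cv2.imwrite("pics/c2.png",np.hstack([cv2.resize(a[100:250,100:250],None,fx=2.6,fy=2.6),cv2.resize(b[120:300,180:330],(390,468))[:390]]))
E
```

```text
clk 6.10 pos [561.62 398.13 164.97] rpy [-90.22   0.28  -4.64] F [-0.41 -0.15 -0.62] T [-0.02  0.02  0.01] open 0.206
shift cm now-axes [ 0.25  0.5  -0.09] goal-axes [ 0.24  0.5  -0.1 ] rotvec deg [ 0.21 -2.09 -0.29]
```

View pics/c2.png

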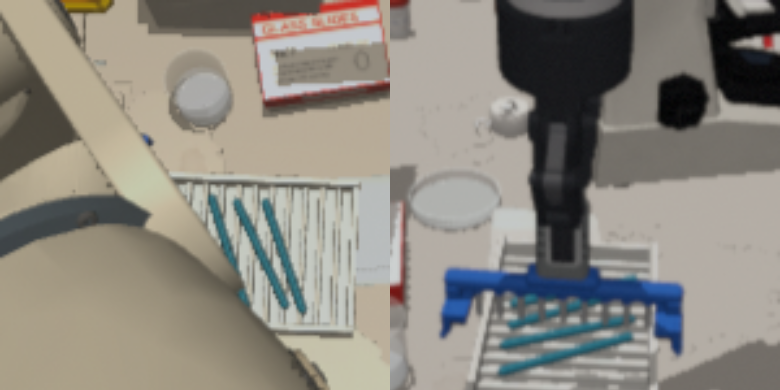

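The side view shows the held rake level above the apron, its head between cols ~197 and ~308. The yaw is about 2° off, so I'll correct it and lower to just above the rims, then compare in the same view.

Call:
apply_moves(plan="0.2 1.5 -0.1 0.2 -2.1 -0.3 1; 0 1.5 0 0 0 0 1; 0 1.5 0 0 0 0 1; 0 1 0 0 0 0 1; 0 0 0 0 0 0 1; 0 0 0 0 0 0 1")

```text
clock: 6.8
eef_pos: [560.9, 394.6, 108.5]
tcp_rot: [-1.571, 0.0, -0.048]
contact_force: [0.4, 0.3, -1.6]
opening: 0.2
```

```bash
python3 d.py 564 397 105 -2.55; python3 - <<'E'
from h import *
b=r.grab_frame("side")
cv2.imwrite("pics/side3.png",b)
cv2.imwrite("pics/c3.png",cv2.resize(b[190:310,190:330],(700,600),interpolation=cv2.INTER_CUBIC))
m=blue(b);m[:,:190]=0;m[:,330:]=0;m[:190]=0
p=np.argwhere(m)[:,::-1];print(len(p),p.min(0),p.max(0))
for row in range(p[:,1].min(),p[:,1].max()+1): 
    q=p[p[:,1]==row][:,0]; print(row,q.min(),q.max(),len(q),end=" | ")
E
```

```text
clk 6.80 pos [560.94 394.62 108.49] rpy [-9.003e+01  2.000e-02 -2.750e+00] F [ 0.35  0.32 -1.65] T [0.06 0.   0.03] open 0.2
shift cm now-axes [0.29 0.35 0.25] goal-axes [0.3  0.35 0.25] rotvec deg [ 0.03 -0.2  -0.02]
860 [203 245] [289 276]
245 235 235 1 | 246 235 236 2 | 247 235 259 5 | 248 205 258 17 | 249 204 259 33 | 250 204 259 38 | 251 204 273 58 | 252 204 287 84 | 253 204 289 86 | 254 204 289 86 | 255 204 289 79 | 256 204 289 71 | 257 204 289 47 | 258 204 288 28 | 259 204 288 21 | 260 204 289 19 | 261 203 289 20 | 262 203 289 19 | 263 203 289 19 | 264 203 289 19 | 265 203 289 18 | 266 203 289 18 | 267 203 289 15 | 268 203 289 11 | 269 203 289 11 | 270 203 289 11 | 271 203 289 9 | 272 286 289 4 | 273 287 289 3 | 274 287 289 3 | 275 287 289 3 | 276 288 289 2 |
```

View pics/c3.png

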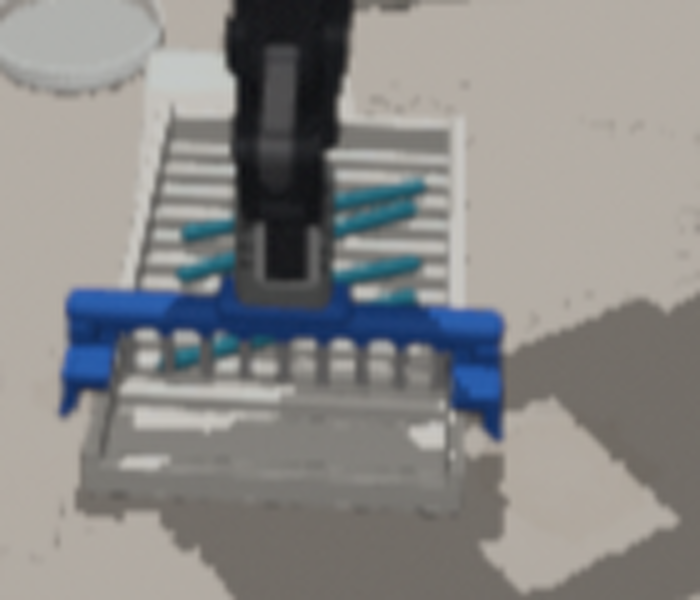

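```bash
python3 - <<'E'
from h import *
b=cv2.imread("pics/side3.png");g=cv2.cvtColor(b,6)
s=lambda x,y:(x/5+190-.4,y/5+190-.4)
# outer skirt edges (upper straight part) and head edges
L=edge(g,s(67,300),s(67,330),n=10,w=2).mean(0);Rr=edge(g,s(502,318),s(502,350),n=10,w=2).mean(0)
L2=edge(g,s(65,360),s(62,400),n=10,w=2).mean(0);R2=edge(g,s(502,370),s(502,425),n=10,w=2).mean(0)
print(L,Rr,L2,R2)
for zo in(42,46,50):
    a=plane("side",[s(64,416),s(500,438)],zo); print(zo,"tips",a.round(1),a.mean(0).round(1))
# rims in same picture, beyond the rake and before it
for nm,p,q in(("R out",(465,120),(465,290)),("R in",(450,150),(450,290)),("L in",(172,125),(142,280)),("L out",(158,125),(128,280))):
    e=plane("side",edge(g,s(*p),s(*q),w=1.5),30)[:,:2]; c,d=fit(e); k=(394-c[1])/d[1]; print(nm,c.round(1),"x at y=394: %.1f"%(c[0]+d[0]*k),"deg %.2f"%np.degrees(np.arctan2(d[1],d[0])))
E
```

```text
[202.77 252.6 ] [290.19 256.4 ] [201.97092423 265.57531932] [290.34 269.1 ]
42 tips [[640.4 407.4  42. ]
 [484.2 414.1  42. ]] [562.3 410.7  42. ]
46 tips [[639.7 411.2  46. ]
 [484.7 417.9  46. ]] [562.2 414.6  46. ]
50 tips [[638.9 415.1  50. ]
 [485.2 421.7  50. ]] [562.1 418.4  50. ]
R out [488.9 260.3] x at y=394: 495.3 deg 87.27
R in [495.6 279.9] x at y=394: 502.2 deg 86.70
L in [619.8 275.3] x at y=394: 620.9 deg 89.49
L out [622.9 274.3] x at y=394: 627.3 deg 87.89
```

```bash
python3 - <<'E'
from h import *
g=cv2.cvtColor(cv2.imread("pics/side0.png"),6)
Ry=np.array([np.cos(-.0445),np.sin(-.0445)])
for row in (225,235,245,255,265,272):
    c=int(round(218-(row-218)*.23)); 
    print(row,"L",c-8,g[row,c-8:c+8],"R",276,g[row,276:288])
    e=[plane("side",[u,row],30)[0].round(1)[:2] for u in(c,281)]; print(e)
o=np.array([562,309]);x=np.array([.999,-.0445]);y=np.array([.0445,.999])
for yy in(-60,0,60,95):
    print(yy,[proj("side",np.r_[o+x*xx+y*yy,30]).round(1).tolist() for xx in(69,63,-63,-69)])
E
```

```text
225 L 208 [160 160 160 160 160 160 161 160 160 162 177 182 173 113  94 112] R 276 [168 165 160 156 164 180 179 163 160 160 160 160]
[array([631.1, 256. ]), array([491.7, 252. ])]
235 L 206 [160 160 160 160 160 160 160 160 160 160 164 180 172 103  91 121] R 276 [161 162 162 161 177 182 180 163 160 160 160 160]
[array([632.1, 288.8]), array([493.2, 285. ])]
245 L 204 [160 160 160 160 160 160 160 160 160 162 172 180 172 102 117 152] R 276 [144 146 145 145 178 182 180 163 160 161 160 159]
[array([633. , 319.6]), array([494.6, 315.8])]
255 L 201 [160 160 159 159 160 160 160 160 160 160 164 177 180 167  99 106] R 276 [148 149 149 152 180 183 176 149 158 159 160 160]
[array([635.8, 348.5]), array([495.9, 344.8])]
265 L 199 [157 155 156 156 156 156 156 156 155 154 160 180 180 164  94  93] R 276 [175 175 166 131 178 182 178 161 159 159 159 160]
[array([636.5, 375.6]), array([497.1, 372. ])]
272 L 198 [159 158 157 156 157 157 156 155 155 157 165 180 173 115 109 157] R 276 [126 130 126 130 179 182 179 162 159 159 159 159]
[array([636.2, 393.6]), array([497.9, 390. ])]
-60 [[[217.8, 222.1]], [[220.5, 222.2]], [[278.8, 224.9]], [[281.6, 225.1]]]
0 [[[213.7, 240.5]], [[216.6, 240.6]], [[278.7, 243.6]], [[281.7, 243.8]]]
60 [[[209.1, 261.4]], [[212.2, 261.5]], [[278.5, 264.9]], [[281.7, 265.0]]]
95 [[[206.1, 274.9]], [[209.4, 275.1]], [[278.4, 278.7]], [[281.7, 278.8]]]
```

In the side view both the rake and the tray give the same correction, about +2.8 mm along tool x. Rake origin is at about z=46, so riding height should be about TCP z=78.5.

Call:
apply_moves(plan="0.3 0.6 0.2 0 -0.2 0 1; 0 0.5 0 0 0 0 1; 0 0 0 0 0 0 1; 0 0 0 0 0 0 1")

```text
clock: 7.25
eef_pos: [565.2, 397.4, 98.0]
tcp_rot: [-1.57, -0.002, -0.044]
contact_force: [-0.0, 0.0, -1.7]
opening: 0.204
```

```bash
python3 d.py 563.8 396.5 78.5 -2.55
```

```text
clk 7.25 pos [565.24 397.37  98.04] rpy [-89.94  -0.09  -2.54] F [-0.04  0.03 -1.71] T [-0.02  0.04  0.02] open 0.204
shift cm now-axes [-0.14  1.95 -0.1 ] goal-axes [-0.14  1.95 -0.09] rotvec deg [-0.06  0.01  0.09]
```

Call:
apply_moves(plan="-0.13 0.2 0 0 0 0.1 1; 0 0.2 0 0 0 0 1; 0 0.2 0 0 0 0 1; 0 0.1 0 0 0 0 1")

```text
clock: 7.65
eef_pos: [564.0, 397.6, 91.0]
tcp_rot: [-1.569, -0.0, -0.044]
contact_force: [0.2, -0.7, -2.0]
opening: 0.204
```

```bash
python3 d.py 563.9 396.5 78.5 -2.55;  python3 - <<'E'
from h import *
b=r.grab_frame("side")
cv2.imwrite("pics/side4.png",b)
cv2.imwrite("pics/c4.png",cv2.resize(b[230:300,190:310],(780,455),interpolation=cv2.INTER_CUBIC))
E
```

```text
clk 7.65 pos [563.99 397.65  91.02] rpy [-8.991e+01 -2.000e-02 -2.540e+00] F [ 0.16 -0.66 -2.01] T [-0.02 -0.   -0.01] open 0.204
shift cm now-axes [-0.    1.25 -0.12] goal-axes [-0.    1.25 -0.11] rotvec deg [-0.09  0.01  0.02]
```

View pics/c4.png

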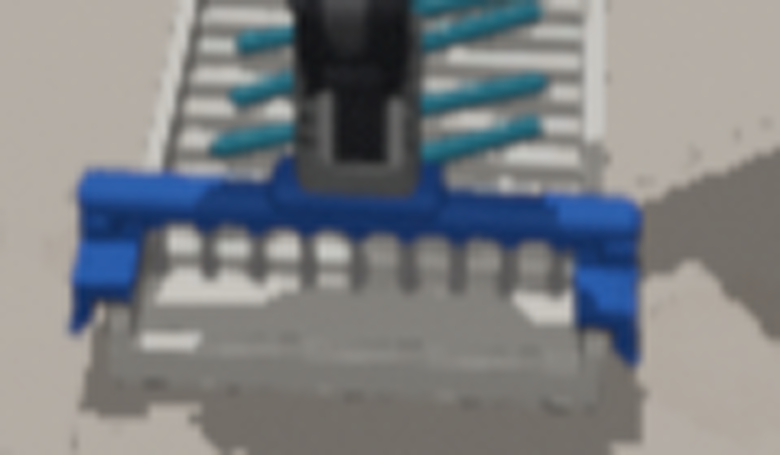

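View 8 shows the skirts evenly outside both rims, with gaps of about 20 and 17 enlarged px. I'll lower gently.

Call:
apply_moves(plan="0 0.2 0 0 0 0 1; 0 0.2 0 0 0 0 1; 0 0.15 0 0 0 0 1; 0 0.1 0 0 0 0 1")

```text
clock: 8.1
eef_pos: [564.0, 397.6, 84.0]
tcp_rot: [-1.569, -0.0, -0.044]
contact_force: [0.2, -0.2, -2.2]
opening: 0.204
```

```bash
python3 d.py 563.9 396.5 78.5 -2.55
```

```text
clk 8.10 pos [564.05 397.63  83.99] rpy [-8.991e+01 -2.000e-02 -2.540e+00] F [ 0.17 -0.2  -2.15] T [ 0.   -0.04  0.04] open 0.204
shift cm now-axes [-0.01  0.55 -0.11] goal-axes [-0.01  0.55 -0.11] rotvec deg [-0.09  0.01  0.02]
```

Call:
apply_moves(plan="0 0.1 0 0 0 0 1; 0 0.1 0 0 0 0 1; 0 0.1 0 0 0 0 1")

```text
clock: 8.4
eef_pos: [564.2, 397.7, 80.9]
tcp_rot: [-1.569, -0.001, -0.044]
contact_force: [-2.5, -1.9, 11.1]
opening: 0.204
```

Call:
apply_moves(plan="0 0.05 0 0 0 0 1; 0 0.05 0 0 0 0 1")

```text
clock: 8.6
eef_pos: [564.2, 397.7, 81.0]
tcp_rot: [-1.569, -0.001, -0.044]
contact_force: [-2.2, 0.1, 3.8]
opening: 0.208
```

Contact at TCP z≈81, about 6 N on the rims, so the rake is seated. Now I'll comb towards -y in small runs and watch the force.

Call:
apply_moves(plan="-0.03 0.04 0 0 0 0 1; 0 0.04 -0.2 0 0 0 1; 0 0.04 -0.3 0 0 0 1; 0 0.04 -0.3 0 0 0 1; 0 0.04 -0.3 0 0 0 1")

```text
clock: 9.1
eef_pos: [565.0, 389.2, 81.1]
tcp_rot: [-1.563, -0.004, -0.046]
contact_force: [0.0, 3.2, 6.0]
opening: 0.203
```

```bash
python3 d.py 559 234 81 -2.55
```

```text
clk 9.10 pos [564.97 389.25  81.09] rpy [-89.54  -0.25  -2.63] F [0.03 3.25 5.98] T [ 0.72  0.57 -0.26] open 0.203
shift cm now-axes [  0.12  -0.12 -15.54] goal-axes [ 9.000e-02  1.000e-02 -1.554e+01] rotvec deg [-0.46 -0.08  0.25]
```

Call:
apply_moves(plan="-0.03 0.03 -0.3 -0.2 0 0.1 1; -0.03 0.03 -0.3 -0.1 0 0.1 1; -0.02 0.03 -0.3 -0.1 0 0 1; 0 0.03 -0.3 -0.1 0 0 1; 0 0.03 -0.3 -0.1 0 0 1")

```text
clock: 9.6
eef_pos: [564.8, 374.8, 81.0]
tcp_rot: [-1.569, -0.004, -0.047]
contact_force: [-0.9, 4.3, 6.5]
opening: 0.201
```

```bash
python3 d.py 559 234 81 -2.55
```

```text
clk 9.60 pos [564.83 374.81  80.99] rpy [-89.92  -0.2   -2.72] F [-0.87  4.3   6.53] T [ 0.89  0.58 -0.26] open 0.201
shift cm now-axes [  0.09  -0.02 -14.09] goal-axes [  0.04  -0.   -14.09] rotvec deg [-0.08 -0.17  0.2 ]
```

Call:
apply_moves(plan="-0.06 0.02 -0.3 -0.1 -0.1 0.1 1; -0.05 0.02 -0.3 -0.1 -0.1 0.1 1; -0.04 0.02 -0.3 -0.1 0 0 1; -0.02 0.02 -0.3 -0.1 0 0 1; -0.02 0.02 -0.3 -0.1 0 0 1")

```text
clock: 10.1
eef_pos: [563.3, 359.5, 81.0]
tcp_rot: [-1.577, -0.002, -0.044]
contact_force: [0.1, 3.6, 6.0]
opening: 0.202
```

```bash
python3 d.py 559 234 81 -2.55
```

```text
clk 10.10 pos [563.27 359.47  81.02] rpy [-90.33  -0.13  -2.5 ] F [0.09 3.55 5.96] T [ 0.77  0.36 -0.  ] open 0.202
shift cm now-axes [  0.12   0.07 -12.55] goal-axes [  0.13   0.   -12.55] rotvec deg [0.33 0.05 0.13]
```

Call:
apply_moves(plan="-0.04 0.02 -0.3 0.2 0 0.1 1; -0.04 0.02 -0.3 0 0 0.1 1; -0.03 0.02 -0.3 0 0 0 1; -0.02 0.02 -0.3 0 0 0 1; -0.02 0.02 -0.3 0 0 0 1")

```text
clock: 10.6
eef_pos: [562.0, 344.0, 81.0]
tcp_rot: [-1.572, -0.001, -0.042]
contact_force: [0.1, 3.5, 5.7]
opening: 0.202
```

```bash
python3 d.py 556.7 234 81 -2.55
```

```text
clk 10.60 pos [562.   343.96  80.97] rpy [-9.005e+01 -7.000e-02 -2.420e+00] F [0.09 3.53 5.66] T [ 0.78  0.29 -0.05] open 0.202
shift cm now-axes [-6.000e-02  1.000e-02 -1.101e+01] goal-axes [ -0.04  -0.   -11.01] rotvec deg [0.05 0.13 0.07]
```

Call:
apply_moves(plan="-0.02 0.02 -0.25 0.05 0.1 0 1; -0.01 0.02 -0.25 0 0 0 1; -0.01 0.02 -0.25 0 0 0 1; -0.01 0.02 -0.25 0 0 0 1; -0.01 0.02 -0.25 0 0 0 1")

```text
clock: 11.1
eef_pos: [561.3, 330.5, 80.9]
tcp_rot: [-1.57, -0.002, -0.043]
contact_force: [0.2, 1.6, 5.6]
opening: 0.203
```

```bash
python3 d.py 556.7 234 81 -2.55;python3 - <<'E'
from h import *
a=r.grab_frame("top");b=r.grab_frame("side")
cv2.imwrite("pics/c5.png",np.hstack([cv2.resize(a[150:250,130:245],(390,340),interpolation=2),cv2.resize(b[200:300,195:300],(390,370),interpolation=2)[:340]]))
E
```

```text
clk 11.10 pos [561.32 330.51  80.93] rpy [-89.97  -0.14  -2.48] F [0.23 1.56 5.59] T [ 0.7   0.38 -0.08] open 0.203
shift cm now-axes [-0.04 -0.01 -9.66] goal-axes [-0.03 -0.01 -9.66] rotvec deg [-0.03  0.07  0.14]
```

View pics/c5.png

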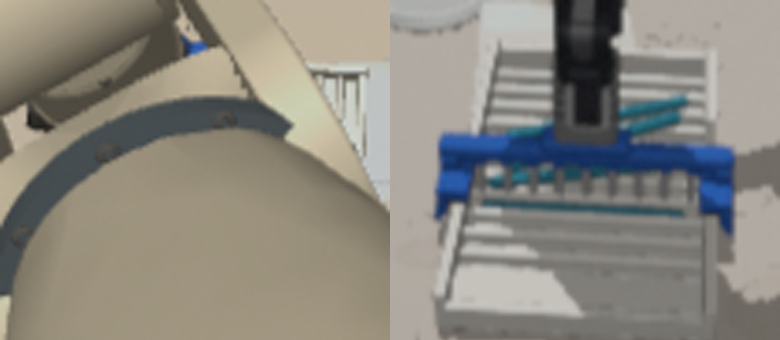

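One rod already lies in a groove behind the rake, at (590,208) in the right-hand pane. I'll continue.

Call:
apply_moves(plan="-0.02 0.02 -0.25 0 0 0.1 1; -0.01 0.02 -0.25 0 0 0 1; -0.01 0.02 -0.25 0 0 0 1; -0.01 0.02 -0.25 0 0 0 1; -0.01 0.02 -0.25 0 0 0 1")

```text
clock: 11.7
eef_pos: [560.7, 317.2, 80.9]
tcp_rot: [-1.57, -0.002, -0.042]
contact_force: [-1.0, 2.9, 5.7]
opening: 0.203
```

```bash
python3 d.py 556.7 234 81 -2.55
```

```text
clk 11.70 pos [560.68 317.18  80.92] rpy [-89.95  -0.11  -2.42] F [-1.    2.92  5.67] T [ 0.73  0.44 -0.04] open 0.203
shift cm now-axes [-0.05 -0.02 -8.33] goal-axes [-0.03 -0.01 -8.33] rotvec deg [-0.05  0.13  0.11]
```

Call:
apply_moves(plan="-0.02 0.02 -0.25 0 0 0 1; -0.01 0.02 -0.25 0 0 0 1; -0.01 0.02 -0.25 0 0 0 1; -0.01 0.02 -0.25 0 0 0 1")

```text
clock: 12.1
eef_pos: [560.0, 306.3, 80.9]
tcp_rot: [-1.57, -0.003, -0.041]
contact_force: [0.0, 2.3, 5.5]
opening: 0.205
```

```bash
python3 d.py 556.7 234 81 -2.55
```

```text
clk 12.10 pos [559.99 306.27  80.94] rpy [-89.96  -0.15  -2.38] F [0.02 2.34 5.54] T [ 0.67  0.4  -0.11] open 0.205
shift cm now-axes [-0.03 -0.01 -7.23] goal-axes [-0.01 -0.01 -7.23] rotvec deg [-0.04  0.17  0.15]
```

Call:
apply_moves(plan="-0.02 0.02 -0.25 0 0.1 0.1 1; -0.01 0.02 -0.25 0 0 0 1; -0.01 0.02 -0.25 0 0 0 1; -0.01 0.02 -0.25 0 0 0 1")

```text
clock: 12.5
eef_pos: [559.4, 295.6, 80.9]
tcp_rot: [-1.57, -0.002, -0.042]
contact_force: [-0.4, 2.3, 6.7]
opening: 0.202
```

Call:
apply_moves(plan="-0.02 0.02 -0.25 0 0 0 1; -0.01 0.02 -0.25 0 0 0 1; -0.01 0.02 -0.25 0 0 0 1; -0.01 0.02 -0.25 0 0 0 1")

```text
clock: 12.9
eef_pos: [558.6, 284.6, 80.9]
tcp_rot: [-1.57, -0.002, -0.042]
contact_force: [-0.2, 3.2, 7.0]
opening: 0.205
```

```bash
python3 d.py 556.7 234 81 -2.55
```

```text
clk 12.90 pos [558.62 284.59  80.92] rpy [-89.95  -0.14  -2.38] F [-0.19  3.21  6.99] T [ 0.67  0.36 -0.06] open 0.205
shift cm now-axes [ 0.02 -0.01 -5.06] goal-axes [ 0.03 -0.01 -5.06] rotvec deg [-0.05  0.17  0.14]
```

Call:
apply_moves(plan="0 0.02 -0.25 0 0.1 0.1 1; -0.01 0.02 -0.25 0 0 0 1; -0.01 0.02 -0.25 0 0 0 1; -0.01 0.02 -0.25 0 0 0 1")

```text
clock: 13.3
eef_pos: [558.1, 274.0, 80.9]
tcp_rot: [-1.57, -0.002, -0.042]
contact_force: [0.4, 4.0, 6.5]
opening: 0.202
```

Call:
apply_moves(plan="0 0.02 -0.25 0 0 0 1; -0.01 0.02 -0.25 0 0 0 1; -0.01 0.02 -0.25 0 0 0 1")

```text
clock: 13.6
eef_pos: [557.7, 265.8, 80.9]
tcp_rot: [-1.57, -0.002, -0.042]
contact_force: [0.0, 2.7, 6.4]
opening: 0.202
```

```bash
python3 d.py 556.7 234 81 -2.55;python3 - <<'E'
from h import *
b=r.grab_frame("side")
cv2.imwrite("pics/c6.png",cv2.resize(b[185:295,195:300],(600,600),interpolation=2))
E
```

```text
clk 13.60 pos [557.7  265.81  80.91] rpy [-89.93  -0.12  -2.38] F [0.  2.7 6.4] T [0.7  0.37 0.02] open 0.202
shift cm now-axes [ 0.03 -0.01 -3.18] goal-axes [ 0.04 -0.01 -3.18] rotvec deg [-0.07  0.17  0.12]
```

View pics/c6.png

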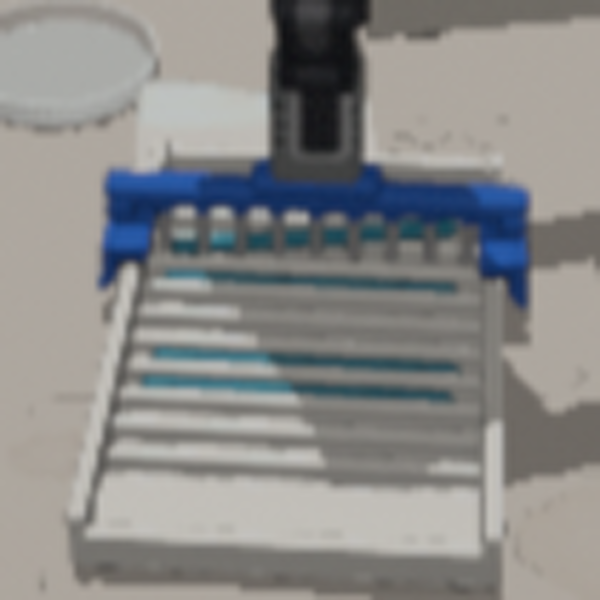

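View 10: three rods lie in grooves (enlarged rows 280, 360 and 388). The fourth is ahead of the tines, nearly aligned.

Call:
apply_moves(plan="0 0.02 -0.25 0 0.1 0.1 1; -0.01 0.02 -0.25 0 0 0 1; -0.01 0.02 -0.25 0 0 0 1; -0.01 0.02 -0.25 0 0 0 1")

```text
clock: 14.05
eef_pos: [557.2, 255.0, 80.9]
tcp_rot: [-1.569, -0.001, -0.042]
contact_force: [-0.1, 2.6, 5.9]
opening: 0.204
```

Call:
apply_moves(plan="0 0.02 -0.25 0 0 0 1; -0.01 0.02 -0.25 0 0 0 1; -0.01 0.02 -0.25 0 0 0 1;-0.01 0.02 -0.25 0 0 0 1")

```text
clock: 14.45
eef_pos: [556.6, 244.2, 80.9]
tcp_rot: [-1.569, -0.002, -0.041]
contact_force: [1.5, 2.8, 6.7]
opening: 0.203
```

```bash
python3 d.py 556.7 234 81 -2.55
```

```text
clk 14.45 pos [556.64 244.25  80.93] rpy [-89.92  -0.11  -2.36] F [1.51 2.85 6.74] T [0.75 0.39 0.01] open 0.203
shift cm now-axes [ 0.05 -0.01 -1.02] goal-axes [ 0.05 -0.01 -1.02] rotvec deg [-0.08  0.19  0.11]
```

Call:
apply_moves(plan="0.03 0.02 -0.25 0 0.1 0.1 1; 0 0.02 -0.25 0 0 0 1; 0 0.02 -0.25 0 0 0 1; 0 0.02 -0.2 0 0 0 1; 0 0.02 0 0 0 0 1")

```text
clock: 14.95
eef_pos: [556.6, 233.8, 80.9]
tcp_rot: [-1.569, -0.001, -0.042]
contact_force: [-0.0, 3.0, 6.8]
opening: 0.202
```

```bash
python3 d.py 556.7 234 81 -2.55;python3 - <<'E'
from h import *
b=r.grab_frame("side")
cv2.imwrite("pics/side7.png",b)
cv2.imwrite("pics/c7.png",cv2.resize(b[185:295,195:300],(600,600),interpolation=2))
h=cv2.cvtColor(b,40);m=cv2.inRange(h,(88,90,50),(103,255,255));m[:,:195]=0;m[:,300:]=0;m[:185]=0;m[300:]=0
n,l,st,c=cv2.connectedComponentsWithStats(m);print([(s.tolist(),k.round(1).tolist()) for s,k in zip(st[1:],c[1:]) if s[4]>8])
E
```

```text
clk 14.95 pos [556.56 233.81  80.89] rpy [-8.992e+01 -5.000e-02 -2.380e+00] F [-0.    2.97  6.8 ] T [0.71 0.31 0.03] open 0.202
shift cm now-axes [ 0.01 -0.01  0.02] goal-axes [ 0.01 -0.01  0.02] rotvec deg [-0.08  0.17  0.05]
[([232, 231, 15, 1, 15], [239.0, 231.0]), ([253, 232, 15, 1, 15], [260.0, 232.0]), ([225, 235, 15, 1, 15], [232.0, 235.0]), ([242, 236, 14, 1, 14], [248.5, 236.0]), ([260, 237, 14, 1, 14], [266.5, 237.0]), ([222, 249, 27, 3, 37], [235.0, 249.9]), ([251, 251, 23, 2, 25], [262.2, 251.4]), ([220, 254, 48, 4, 65], [242.1, 255.5])]
```

View pics/c7.png

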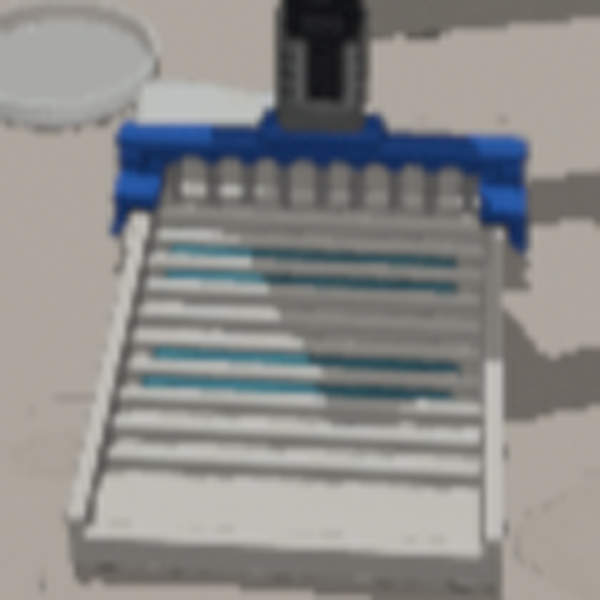

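View 11: all four rods lie parallel, each in its own groove, and the rake is at tray y≈-75. I'll lift off and go back to the free bench spot.

Call:
apply_moves(plan="0 -0.2 0 0 0 0 1; 0 -0.6 0 0 0 0 1; 0 -1 0 0 0 0 1; 0 -2 0 0 0 0 1; 0 -3 0 0 0 0 1; 0 -3 0 0 0 0 1; 0 -1.5 0 0 0 0 1; -2 0 0 0 0 0 1; -3 0 0 0 0 0 1; -3 0 0 0 0 0 1; -3 0 0 0 0 0 1; -3 0 0 0 0 0 1; -2.5 0 0 0 0 0 1; 0 0 0 0 0 0 1")

```text
clock: 16.4
eef_pos: [381.2, 233.0, 201.4]
tcp_rot: [-1.581, 0.007, -0.04]
contact_force: [-0.2, -1.1, -1.4]
opening: 0.204
```

Call:
apply_moves(plan="0 0 0 0 7.8 0 1; 0 0 0 0 7.8 0 1; 0 0 0 0 7.8 0 1; 0 0 0 0 7.8 0 1; 0 0 0 0 7.8 0 1; 0 0 0 0 7.8 0 1; 0 0 0 0 7.8 0 1; 0 0 0 0 7.8 0 1; 0 0 0 0 7 0 1; 0 0 0 0 4 0 1; 0 0 0 0 0 0 1")

```text
clock: 17.5
eef_pos: [386.3, 230.8, 206.3]
tcp_rot: [-1.575, -0.012, -1.371]
contact_force: [0.1, -0.3, -1.3]
opening: 0.204
```

```bash
python3 d.py 389 243 80 -80.3
```

```text
clk 17.50 pos [386.32 230.83 206.27] rpy [-90.22  -0.67 -78.57] F [ 0.09 -0.31 -1.34] T [ 0.02 -0.05  0.03] open 0.204
shift cm now-axes [-1.29 12.61  0.55] goal-axes [-1.15 12.63  0.47] rotvec deg [0.21 1.73 0.67]
```

Call:
apply_moves(plan="-1.1 2.5 0.5 0.2 1.7 0.7 1; 0 3 0 0 0 0 1; 0 3 0 0 0 0 1; 0 2 0 0 0 0 1; 0 1 0 0 0 0 1; 0 0 0 0 0 0 1")

```text
clock: 18.1
eef_pos: [393.8, 243.5, 90.2]
tcp_rot: [-1.564, 0.002, -1.389]
contact_force: [0.9, 0.6, -0.7]
opening: 0.206
```

```bash
python3 d.py 389 243 67 -80.3
```

```text
clk 18.10 pos [393.81 243.47  90.17] rpy [-89.64   0.11 -79.56] F [ 0.86  0.6  -0.72] T [ 0.03  0.05 -0.02] open 0.206
shift cm now-axes [-0.04  2.31 -0.5 ] goal-axes [-0.03  2.32 -0.48] rotvec deg [-0.36  0.74 -0.11]
```

Call:
apply_moves(plan="0 0.8 0 -0.3 0 -0.1 1; 0 0.6 0 0 0 0 1; 0 0.3 0 0 0 0 1; 0 0.15 0 0 0 0 1; 0 0.1 0 0 0 0 1")

```text
clock: 18.6
eef_pos: [396.3, 244.7, 72.1]
tcp_rot: [-1.565, 0.002, -1.387]
contact_force: [-0.3, -0.6, -2.2]
opening: 0.205
```

```bash
python3 d.py 389 243 65 -80.3
```

```text
clk 18.60 pos [396.29 244.69  72.06] rpy [-89.69   0.09 -79.45] F [-0.33 -0.63 -2.18] T [0.02 0.01 0.01] open 0.205
shift cm now-axes [ 0.03  0.7  -0.75] goal-axes [ 0.04  0.71 -0.75] rotvec deg [-0.3   0.85 -0.09]
```

Call:
apply_moves(plan="0 0.15 0 -0.3 0 -0.1 1; 0 0.15 0 0 0 0 1; 0 0.1 0 0 0 0 1; 0 0.1 0 0 0 0 1")

```text
clock: 19.0
eef_pos: [396.7, 245.0, 67.3]
tcp_rot: [-1.57, 0.0, -1.387]
contact_force: [-0.2, -0.2, -2.3]
opening: 0.202
```

Call:
apply_moves(plan="0 0.1 0 0 0 0 1; 0 0.08 0 0 0 0 1")

```text
clock: 19.2
eef_pos: [396.7, 245.0, 65.4]
tcp_rot: [-1.57, 0.0, -1.387]
contact_force: [-0.4, -0.5, -1.9]
opening: 0.201
```

```bash
python3 d.py 389 243 65 -80.3
```

```text
clk 19.20 pos [396.7  244.99  65.38] rpy [-8.995e+01  1.000e-02 -7.944e+01] F [-0.36 -0.52 -1.87] T [-0.04  0.01  0.03] open 0.201
shift cm now-axes [ 0.05  0.04 -0.79] goal-axes [ 0.07  0.04 -0.79] rotvec deg [-0.05  0.86 -0.01]
```

Call:
apply_moves(plan="0 0.06 0 0 0 0 1; 0 0.05 0 0 0 0 1")

```text
clock: 19.4
eef_pos: [396.8, 244.9, 64.9]
tcp_rot: [-1.57, 0.0, -1.387]
contact_force: [-3.2, -2.0, 12.0]
opening: 0.208
```

Call:
apply_moves(plan="0 -0.04 0 0 0 0 1; 0 0 0 0 0 0 0.75; 0 0 0 0 0 0 0.6; 0 0 0 0 0 0 0.3; 0 0 0 0 0 0 0; 0 0 0 0 0 0 0; 0 0 0 0 0 0 0")

```text
clock: 20.1
eef_pos: [397.2, 245.2, 65.6]
tcp_rot: [-1.569, 0.0, -1.387]
contact_force: [0.7, 0.3, 0.0]
opening: 1.004
```

```bash
python3 d.py 389 243 65 -80.3
```

```text
clk 20.10 pos [397.21 245.18  65.57] rpy [-8.990e+01  2.000e-02 -7.944e+01] F [0.7  0.3  0.02] T [-0.02 -0.04  0.03] open 1.004
shift cm now-axes [ 0.06  0.06 -0.85] goal-axes [ 0.08  0.06 -0.85] rotvec deg [-0.1   0.86 -0.02]
```

Released. I'll retreat upwards and then sideways, so the top view clears.

Call:
apply_moves(plan="0 -1 0 0 0 0 0; 0 -3 0 0 0 0 0; 0 -4 0 0 0 0 0; 0 -4 0 0 0 0 0; 0 -3 0 0 0 0 0; -3.5 0 -1.5 0 0 0 0; -3.5 0 -1.5 0 0 0 0; -3.5 0 -1.5 0 0 0 0; -3.5 0 -1.5 0 0 0 0; -3.5 0 -1.5 0 0 0 0; -3.5 0 -1.5 0 0 0 0; -3.5 0 -1.5 0 0 0 0; -3.5 0 -1.5 0 0 0 0; -3.5 0 -1.5 0 0 0 0; -3 0 -1 0 0 0 0; 0 0 0 0 0 0 0")

```text
clock: 21.7
eef_pos: [183.3, 569.8, 235.6]
tcp_rot: [-1.561, 0.008, -1.391]
contact_force: [1.0, 0.2, -0.1]
opening: 1.002
```

```bash
python3 - <<'E'
from h import *
a=r.grab_frame("top");b=r.grab_frame("side");print(r.sense()["eef_pos"])
cv2.imwrite("pics/top8.png",a);cv2.imwrite("pics/side8.png",b)
cv2.imwrite("pics/c8.png",np.hstack([cv2.resize(a[120:300,130:300],(400,424),interpolation=2),cv2.resize(b[165:305,200:360],(400,350),interpolation=2)[:,:].copy() if 0 else cv2.copyMakeBorder(cv2.resize(b[165:305,200:360],(400,350),interpolation=2),0,74,0,0,0)]))
# rods: world angle and y at z=15 (groove height) in the top view
h=cv2.cvtColor(a,40);m=cv2.inRange(h,(86,80,50),(103,255,255));m[:160]=0;m[235:]=0;m[:,:140]=0;m[:,245:]=0
n,l,st,c=cv2.connectedComponentsWithStats(m)
for i in range(1,n):
    if st[i,4]>15:
        X=plane("top",np.argwhere(l==i)[:,::-1],15)[:,:2];cc,d=fit(X);t=(cc-[562,309])@[.0445,.999]
        print("rod",cc.round(1),"tray y %.1f"%t,"deg vs tray %.2f"%(np.degrees(np.arctan(d[1]/d[0]))+2.55),"len",np.ptp(X@d).round(1))
E
```

```text
[184.77546353 566.9320873  235.2642599 ]
rod [564.9 335.3] tray y 26.4 deg vs tray 0.03 len 104.5
rod [562.7 320.3] tray y 11.4 deg vs tray 0.04 len 104.4
rod [562.  275.3] tray y -33.6 deg vs tray -0.40 len 104.5
rod [561.1 260.3] tray y -48.6 deg vs tray 0.15 len 106.7
```

View pics/c8.png

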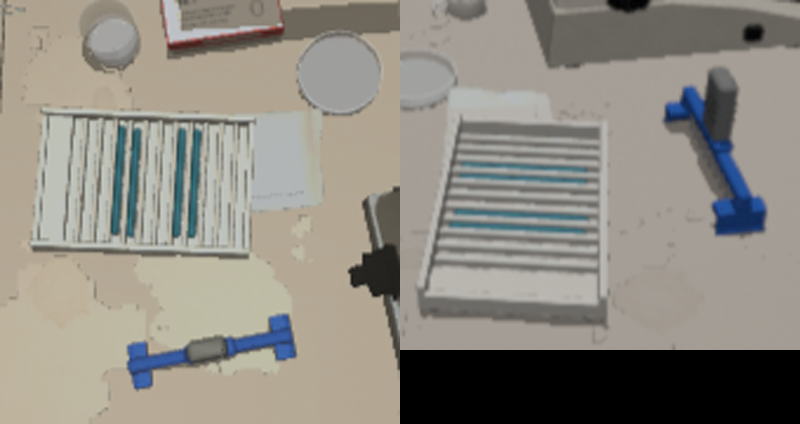

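The rods sit at tray y = 26, 11, -34 and -49, which matches the grooves at 28, 13, -32 and -47 with one constant offset of -1.6 mm. All are within 0.4° of the grooves. The rake stands upright clear of the tray and the bystanders look unmoved, so I'm handing in.

```bash
python3 -c "
from rig import r
print(r.sign_off())"
```

```text
the job is handed in; nothing more can be done
None
```

I combed all four rods into grooves of their own, stood the rake back on the bench clear of the tray, and handed the job in at about 22 s. No verdict was reported.

- **Combing:** I set the rake down on the rims at tray y≈+88 and drew it to y≈-75. The readings, taken between short runs, showed about 6–9 N on the rims with the rake's weight allowed for. At first touchdown it was about 13 N, below the 25 N limit. No rod wedged, so I did not have to ease the rake back.
- **Rods:** In the last top view they lie at tray y≈26, 11, -34 and -49. That fits the grooves at 28, 13, -32 and -47 with one constant offset of -1.6 mm, within the camera calibration. All are within 0.4° of the grooves. I inferred their depth from these positions and did not measure it.
- **Rake:** It stands upright about 100 mm in front of the tray. Setting it on the bench gave a 12 N reading for a moment before I let go.
- **Bystanders:** The beaker and dish look unmoved in the last views. The counter was not in those crops, but the arm did not go near it.
- **Disagreements:** The two cameras differed by about 2 mm on the tray's x position, but both gave nearly the same correction for the rake (2.7 and 3 mm).

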